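# Set the stop and hold a bracket in the tacking corner

### The job

Drop the plain aluminium stop block fully home into the pocket of the tacking fixture and swing the fixture's lever shut over it. Then take the steel bracket by its upright lug, set its foot flat on the fixture plate and press it square into the corner, against both the fence and the stop block, and finish while still holding it pressed firmly on both, ready to be tack-welded. Leave the other things on the bench where they are.

Things in the scene. Friction and masses are not known exactly. Their poses are not given: they have to be found in the camera images.
- fixture: Tacking fixture, fixed to the bench: steel plate 200 (x) x 210 (y) x 30 mm. Origin at the centre of its underside, z up; its top face is 30 mm above the origin. It carries the fence, the pocket (centred at x = 35, y = 0 mm) and the lever.
- corner_seat (a point): Point on the plate's top face under the centre of a bracket pressed home in the corner: fixture x = 45, y = 45 mm; axes as the fixture's. The fence's working face lies 30 mm from it towards +x, the seated stop block's working face 30 mm from it towards -y.
- fence: Fixed steel fence bar on the fixture's top face along the +x edge, 20 (x) x 90 (y) x 24 mm high; origin at the centre of its underside, axes as the fixture's. The metal parts rub on one another with a friction coefficient of about 0.6, so a push along one stop is partly carried by the other.
- pocket (a point): Centre of the mouth of the rectangular pocket in the fixture's top face, at the level of that face. Opening 63 (fixture x) x 33 mm (fixture y), chamfered 2.5 mm, 20 mm deep. Axes as the fixture's.
- lever (a joint): Angle of the flat swing lever about the vertical axis at lever_pivot. 0 = shut on its end stop, the bar pointing along fixture +y over the edge of the seated stop block; grows anticlockwise seen from above as it opens (at 1.57 it points along fixture -x). Stiff (about 0.12 N m, 2.5 N at the knob); stays where it is left.
- lever_pivot (a point): On the lever's pivot axis, at the height of the bar's top face (76 mm above the fixture's underside); fixture frame x = 35, y = -80 mm. The bar is 18 mm wide, 8 mm thick, reaches 72 mm from the pivot, and its underside clears the seated stop block's top by 2 mm.
- lever_knob (a point): Middle of the upright round black knob on the lever: 16 mm diameter, 36 mm tall (from 18 mm below this point, where it stands on the bar, to 18 mm above it), 50 mm from the pivot axis.
- stop_center (a point): Centre of the loose stop block: plain aluminium block 60 (its x) x 30 (its y) x 56 mm high, standing on the bench at the start, about 0.2 to 0.4 kg. Seated in the pocket it rests on the pocket's floor with its long side along fixture x and stands 36 mm out of the plate, its centre 8 mm above the plate's top face.
- stop: The same stop block: origin at the centre of its underside, 28 mm below its centre.
- bracket_center (a point): Centre of the steel bracket, half-way up its 64 mm height; 0.4 to 0.75 kg. Square foot 60 x 60 x 14 mm thick with one upright lug in the middle, 40 (its x) x 12 (its y) mm, from 14 to 64 mm above the underside, with a dark round eye near its top. It stands on its foot on the bench at the start.
- bracket: The same bracket: origin at the centre of its underside, 32 mm below its centre.
- offcut: Bystander: short open-topped steel box-section offcut, 50 x 50 x 40 mm; origin at its underside.
- magnet: Bystander: red flat six-sided welding magnet, about 90 mm across, 16 mm thick; origin at its underside.
- eyebolt: Bystander: plain metal lifting eye standing on its collar, about 53 mm tall, 46 mm wide; origin at its underside.
- brush: Bystander: hand brush lying down; origin at its underside.
- hammer: Bystander: hammer lying down; origin at its underside.
- spray: Bystander: upright bottle, 64 mm across, 170 mm tall; origin at its underside.
- tin: Bystander: upright can, 70 mm across, 75 mm tall; origin at its underside.
Things that resemble listed ones, but are neither listed nor needed, are in the scene too. What is shaped like the stop but purple is not meant.

How it is judged:
By the outcome, as a careful person would: the job done as asked, in the order asked, and still so for the second after the job is handed in, while the arm keeps its last pose, push and grip.
It also fails if it takes over 72 s, if anything falls off the work surface, if the arm or the gripper's body presses on something with over 40 N, if the wrist force passes 120 N, or if a joint passes its speed limit or range.

### The arm

A 6-joint arm with a two-finger parallel gripper is mounted at the origin on the work surface. World frame = base frame: x ahead of the robot, y to its left, z up, the work surface at z = 0. Lengths are in m, angles in rad, forces in N, time in s.
With the tool pointing down it reaches from about 0.3 to 0.75 m from the base axis. Payload 8.5 kg.
Tool frame: the origin (TCP) lies midway between the tips of the shut fingers; the grasp point (between the pads) lies 19 mm behind it; z points along the fingers, y is the line along which they close (so a half turn about z gives the same grasp; the last joint's range is limited). The gripper opens to 88 mm and grips with 3 to 60 N. Pads are 18 mm wide; open, the fingers measure 123 mm over their backs; the gripper's body (75 mm by 187 mm) begins 45 mm behind the grasp point.
Start: joints at [-1.321, 0.381, 1.297, -0, 1.464, -0.215], TCP at [0.247, -0.492, 0.239] pointing down, gripper open.
Joint ranges: [-3.11, 3.11], [-0.89, 2.33], [0.22, 2.48], [-1.42, 4.56], [0.17, 2.85], [-2.88, 2.88]. Speed limits (rad/s): [2.39, 2.39, 3.14, 3.14, 3.14, 3.14].

### API

Orientations are given as a rotation vector (axis times angle).
In Python, from cell import bot gives the robot as it stands.
- The arm moves only by the tool drive_tool, never from a script. Its argument "commands" is one flat list of numbers, 7 for each row, row after row: the shift along the tool's x, y, z in cm, then the turn, a rotation vector about the tool's x, y, z in degrees, then the opening, from -1 (shut) to 1 (fully open). A call has 1 to 5 rows; each row is the pose to reach, as a shift and turn from the pose commanded when the call began, along the tool's axes at that moment; what a row does not reach only later rows make up. A row lasts 1/10 s, in which the tool goes at most 50 mm and 8.59 degrees, less where a joint would pass 70% of its speed; a pose out of reach is approached as far as the arm can. A call with a gripper value outside its range is refused whole. The fingers move at their own pace and stop on an object; "force" is the grip in N (left out, the last holds). Time passes only in rows, so rows that repeat a pose let the fingers close. It gives the time, the measured TCP pose, the force, the opening and the grip force at its end, in the units of the state.
- bot.sense(): the state, without advancing time (a new reading comes with each control period).
- bot.get_image(name): name is "scene" or "top" or "wrist"; returns a dict with "image" (480x640x3 uint8, red, green, blue), "camera_matrix" (3x3 intrinsics, pixels), "T" (4x4, takes a point from camera to world coordinates); the wrist camera has in their place "T_tool_cam" (4x4, takes a point from camera to tool coordinates, whose origin is the TCP and whose axes are the flange's). Camera axes: x right, y down, z forward; pixel columns grow to the right and rows downward; lengths in m; the calibration is good to about 2 mm. A picture is of the moment at which its call begins: read the wrist's pose just before it. There is no depth.
- bot.sign_off(): hands the job in; it is judged then, once.
The state is a dict: "time": time; "joint_positions": joint angles; "joint_vel": joint speeds; "effort": joint torques, N m; "ee_pos": TCP position; "tcp_rot": TCP orientation; "contact_force": force on the tool from outside, world axes, zero at the start; "wrist_torque": the same for the moment, N m; "gripper_width": opening from 0.0 (shut) to 1.0 (fully open); "finger_force": force on a finger pad.
Only numpy, scipy, OpenCV 4.12 (cv2) and the standard library are available. Lean on these libraries where they do the work, as an engineer would, in place of code of your own. Each camera call takes 0.05 s, during which the arm holds its last target. There are 200 camera calls.

## Working session

There is one attempt and no reset: what is moved stays moved. The work goes in short steps, Python scripts to look and compute and a tool call to move; the robot and the scene stay as the last step left them, time stands still between calls to the robot, and variables do not carry over. Pictures are saved under pics/ and viewed, at most 10 in all, crops included, and the job is handed in when it is done.

Besides the shell and the picture viewer there is one more tool, called after "Call:" as name(argument=value, ...) on one line, values as JSON. drive_tool: Moves the arm, as the interface text tells. Its arguments: {"type":"object","properties":{"commands":{"type":"array"},"force":{"type":"number"}},"required":["commands"]}

```bash
mkdir -p pics; cat > h.py <<'E'
import numpy as np,cv2
from cell import bot
from scipy.spatial.transform import Rotation as R
def snap(n,f):
    d=bot.get_image(n);cv2.imwrite(f'pics/{f}.png',d['image'][:,:,::-1]);np.savez(f'pics/{f}.npz',K=d['camera_matrix'],T=d.get('T',np.eye(4)));return d
def pix(f,uv,z):
    d=np.load(f'pics/{f}.npz');K,T=d['K'],d['T']
    r=T[:3,:3]@np.linalg.solve(K,[uv[0],uv[1],1]);o=T[:3,3];return o+r*(z-o[2])/r[2]
def proj(f,p):
    d=np.load(f'pics/{f}.npz');K,T=d['K'],d['T'];c=T[:3,:3].T@(np.array(p)-T[:3,3]);q=K@c;return q[:2]/q[2]
def wsnap(f):
    s=bot.sense();d=bot.get_image('wrist');cv2.imwrite(f'pics/{f}.png',d['image'][:,:,::-1])
    M=np.eye(4);M[:3,:3]=R.from_rotvec(s['tcp_rot']).as_matrix();M[:3,3]=s['ee_pos'];np.savez(f'pics/{f}.npz',K=d['camera_matrix'],T=M@d['T_tool_cam'])
def shift(p):  # world target tcp -> tool shift cm
    s=bot.sense();return R.from_rotvec(s['tcp_rot']).inv().apply(np.array(p)-s['ee_pos'])*100
E
python3 - <<'E'
from h import *
for n in('scene','top'):
    d=snap(n,n+'0');print(n,d['camera_matrix'].round(1).tolist(),d['T'].round(3).tolist())
s=bot.sense();print(s, R.from_rotvec(s['tcp_rot']).as_matrix().round(3))
E
```

```text
scene [[464.4, 0.0, 317.6], [0.0, 464.4, 236.2], [0.0, 0.0, 1.0]] [[-0.599, 0.67, -0.438, 0.994], [0.801, 0.498, -0.334, 0.412], [-0.005, -0.551, -0.834, 0.961], [0.0, 0.0, 0.0, 1.0]]
top [[539.4, 0.0, 316.9], [0.0, 539.4, 248.7], [0.0, 0.0, 1.0]] [[0.002, -0.991, 0.132, 0.339], [-1.0, -0.001, 0.003, 0.049], [-0.003, -0.132, -0.991, 1.55], [0.0, 0.0, 0.0, 1.0]]
{'time': 0.1, 'joint_positions': array([-1.32128001e+00,  3.81132703e-01,  1.29811943e+00, -2.79906066e-05,
        1.46358562e+00, -2.15335063e-01]), 'joint_vel': array([-0.00072923, -0.00229373, -0.00218341,  0.00314863, -0.00030094,
        0.0004469 ]), 'effort': array([ 3.95808616e-03, -4.38654006e+01, -2.24909681e+01,  7.14748492e-02,
        3.42012278e-02, -7.00872056e-05]), 'ee_pos': array([ 0.24647473, -0.49141965,  0.23821942]), 'tcp_rot': array([-3.05590482e+00, -7.23348219e-01,  7.70994064e-05]), 'contact_force': array([0.9599781 , 0.06022078, 0.78048397]), 'wrist_torque': array([0.01906086, 0.03739757, 0.0247095 ]), 'finger_force': 0.0, 'gripper_width': 1.0009009718881545} [[ 0.894  0.448 -0.   ]
 [ 0.448 -0.894  0.001]
 [ 0.    -0.001 -1.   ]]
```

View pics/top0.png

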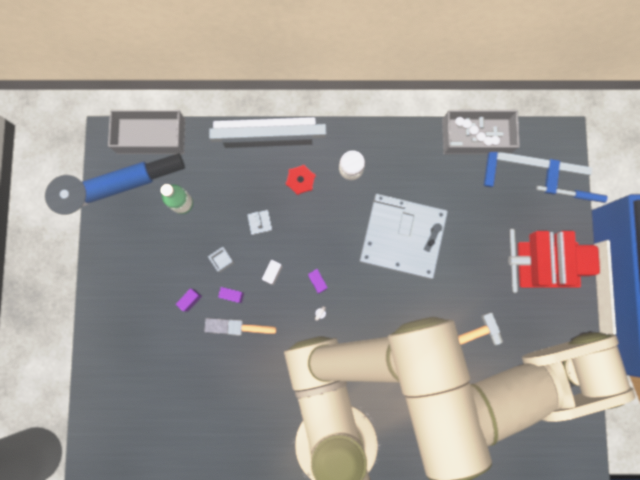

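View pics/scene0.png

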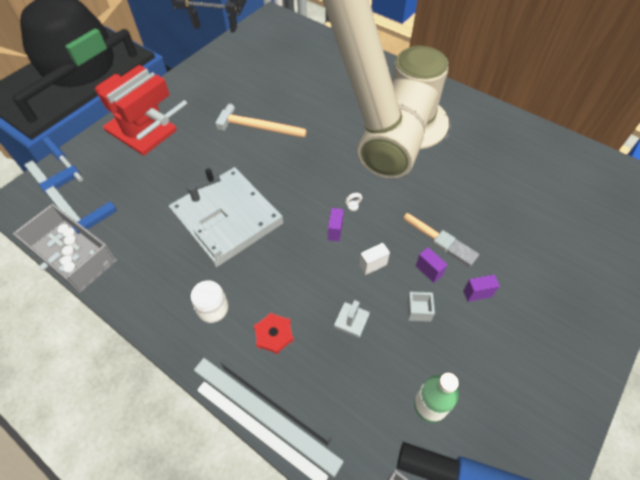

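```bash
python3 - <<'E'
from h import *
t=cv2.imread('pics/top0.png');s=cv2.imread('pics/scene0.png')
a=cv2.resize(t[185:285,350:460],(440,400),interpolation=3);b=cv2.resize(t[200:300,200:290],(360,400),interpolation=3)
c=cv2.resize(s[160:270,160:290],None,fx=3,fy=3)[:200]
o=np.zeros((600,800,3),np.uint8);o[:400,:440]=a;o[:400,440:]=b
c=cv2.resize(s[160:270,160:290],(236,200));d=cv2.resize(s[230:345,320:400],(139,200))
o[400:,:236]=c;o[400:,300:439]=d
cv2.imwrite('pics/c1.png',o)
E
```

```text
(no output)
```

View pics/c1.png

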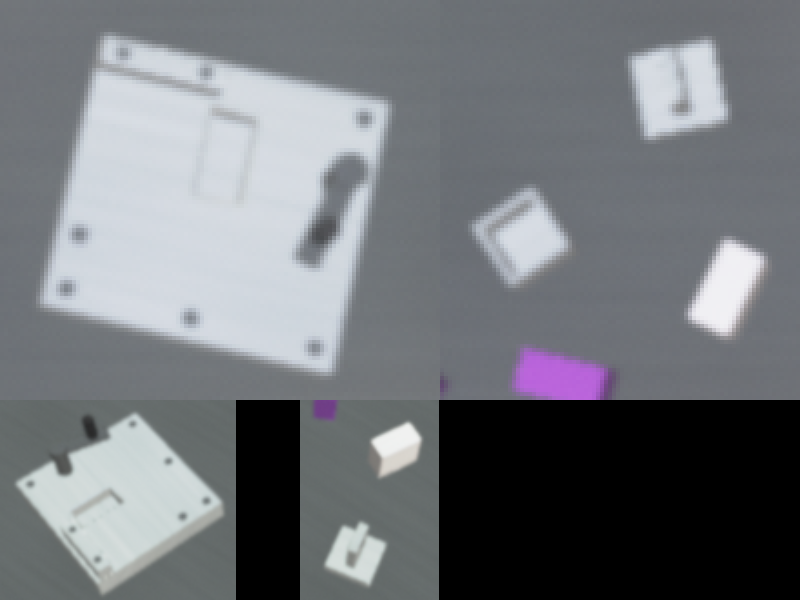

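```bash
python3 - <<'E'
from h import *
A=lambda u,v:(350+u/4,185+v/4)
B=lambda u,v:(200+(u-440)/4,200+v/4)
P=lambda l,f,z:np.array([pix('top0',f(*q),z)[:2] for q in l])
deg=lambda v:np.degrees(np.arctan2(v[1],v[0])).round(1)
f=P([(388,100),(335,373),(40,305)],A,.03);print('fix',f.round(3),np.linalg.norm(f[0]-f[1]),np.linalg.norm(f[2]-f[1]),deg(f[0]-f[1]),deg(f[2]-f[1])-90,'c',(f[0]+f[2])/2)
p=P([(225,155)],A,.03);print('pocket',p)
l=P([(345,170),(305,262)],A,.076);print('lever',l,deg(l[1]-l[0]));print('knob',P([(325,230)],A,.112))
s=P([(727,240),(765,262),(728,338),(690,315)],B,.056);print('stop',s.mean(0),deg(s[0]-s[3]),deg(s[1]-s[2]),np.linalg.norm(s[0]-s[3]),np.linalg.norm(s[1]-s[0]))
b=P([(630,58),(715,40),(728,122),(645,138)],B,.014);print('br',b.mean(0),deg(b[0]-b[3]),deg(b[0]-b[1])-90,np.linalg.norm(b[0]-b[3]),np.linalg.norm(b[0]-b[1]))
E
```

```text
fix [[ 0.653 -0.319]
 [ 0.457 -0.276]
 [ 0.505 -0.068]] 0.20082134677658378 0.21300759906212685 -12.4 -13.0 c [ 0.57907914 -0.19338546]
pocket [[ 0.61300074 -0.2011452 ]]
lever [[ 0.59426549 -0.2764025 ]
 [ 0.52999288 -0.24712707]] 155.5
knob [[ 0.5470579 -0.2538813]]
stop [0.47126628 0.17908661] -25.5 -25.4 0.05803441380045879 0.0307573491701602
br [0.61946221 0.21932844] 11.5 12.299999999999997 0.059866694308923024 0.06286454940749299
```

Call:
drive_tool(commands=[3.4,-3.3,0,0,0,0,1,6.8,-6.6,0,0,0,0,1,10.2,-10,0,0,0,0,1,13.6,-13.3,0,0,0,0,1,17,-16.6,0,0,0,0,1], force=20)

```text
time: 0.6
ee_pos: [0.3242, -0.2651, 0.2385]
tcp_rot: [-3.057, -0.723, 0.0]
contact_force: [0.7, -0.1, 1.1]
gripper_width: 0.997
finger_force: 0.0
```

Call:
drive_tool(commands=[3.4,-3.3,0,0,0,0,1,6.8,-6.6,0,0,0,0,1,10.2,-10,0,0,0,0,1,13.6,-13.3,0,0,0,0,1,17,-16.6,0,0,0,0,1])

```text
time: 1.1
ee_pos: [0.4017, -0.0405, 0.2387]
tcp_rot: [3.057, 0.723, -0.0]
contact_force: [0.4, -0.7, -0.5]
gripper_width: 1.003
finger_force: 0.0
```

Call:
drive_tool(commands=[3.2,-3.3,0,0,0,-7.6,1,6.4,-6.6,0,0,0,-15.2,1,9.6,-10,1,0,0,-22.8,1,12.8,-13.3,2,0,0,-30.4,1,16,-16.6,3,0,0,-38,1])

```text
time: 1.6
ee_pos: [0.4703, 0.1797, 0.2082]
tcp_rot: [-2.65, -1.687, 0.0]
contact_force: [0.9, -0.7, 1.1]
gripper_width: 0.997
finger_force: 0.0
```

Arrived above the stop; look with the wrist camera.

```bash
python3 - <<'E'
from h import *
wsnap('w1');d=np.load('pics/w1.npz');print(d['T'].round(3),d['K'][0,0])
c=np.array([.4713,.1791]);
for z in(.056,):
  a=np.radians(-25.5);X=np.array([np.cos(a),np.sin(a)]);Y=np.array([-X[1],X[0]])
  for i,j in((1,1),(1,-1),(-1,-1),(-1,1)):print(proj('w1',[*(c+i*.03*X+j*.015*Y),z]).round())
E
```

```text
[[ 0.906 -0.402 -0.131  0.505]
 [-0.423 -0.861 -0.282  0.253]
 [ 0.     0.311 -0.951  0.354]
 [ 0.     0.     0.     1.   ]] 374.02256296522705
[360. 208.]
[358. 243.]
[287. 243.]
[286. 208.]
```

View pics/w1.png

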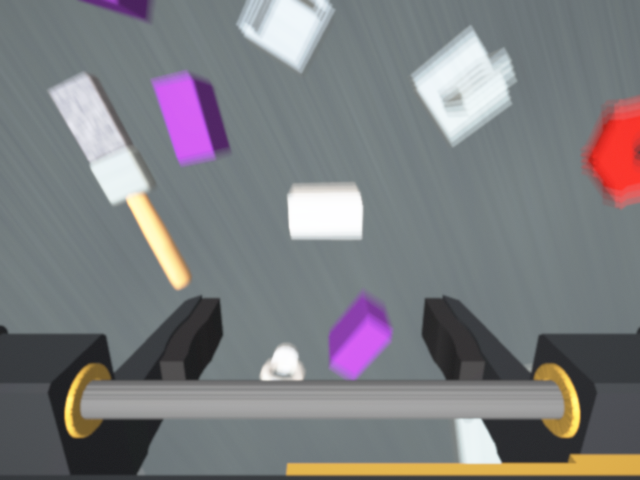

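Call:
drive_tool(commands=[0.2,0.2,4,0,0,0,1,0.2,0.2,8,0,0,0,1,0.2,0.2,12,0,0,0,1,0.2,0.2,16,0,0,0,1,0.2,0.2,18.1,0,0,0,1])

```text
time: 2.15
ee_pos: [0.4715, 0.1783, 0.0248]
tcp_rot: [-2.654, -1.678, 0.006]
contact_force: [0.3, 0.3, 1.4]
gripper_width: 0.993
finger_force: 0.0
```

Call:
drive_tool(commands=[0,0,0,0,0,0,1,0,0,0,0,0,0,0.1,0,0,0,0,0,0,0.1,0,0,0,0,0,0,0.1,0,0,0,0,0,0,0.1], force=25)

```text
time: 2.65
ee_pos: [0.4734, 0.1787, 0.0288]
tcp_rot: [2.654, 1.679, 0.003]
contact_force: [-1.3, -0.3, 5.0]
gripper_width: 0.679
finger_force: 25.0
```

Call:
drive_tool(commands=[0,0,-4,0,0,0,0.1,0,0,-8,0,0,0,0.1,-2.5,1.6,-11,0,0,0,0.1,-6,3.8,-14.5,0,0,0,0.1,-9.5,6,-17,0,0,0,0.1])

```text
time: 3.15
ee_pos: [0.4859, 0.0684, 0.1985]
tcp_rot: [2.653, 1.681, 0.002]
contact_force: [1.7, -0.3, -3.4]
gripper_width: 0.68
finger_force: 25.0
```

Call:
drive_tool(commands=[-4,2.6,0,0,0,0,0.1,-8,5.2,0,0,0,0,0.1,-12,7.8,0,0,0,0,0.1,-16,10.4,0,0,0,0,0.1,-20,13,0,0,0,0,0.1])

```text
time: 3.65
ee_pos: [0.5176, -0.1691, 0.1967]
tcp_rot: [-2.655, -1.679, -0.0]
contact_force: [0.4, 0.8, -2.1]
gripper_width: 0.684
finger_force: 25.0
```

Call:
drive_tool(commands=[-3,2,0,0,0,-6,0.1,-6,4,0,0,0,-12.5,0.1,-7.6,5,0,0,0,-12.5,0.1,-7.6,5,0,0,0,-12.5,0.1,-7.6,5,0,0,0,-12.5,0.1])

```text
time: 4.15
ee_pos: [0.5303, -0.2564, 0.1963]
tcp_rot: [-2.457, -1.956, -0.0]
contact_force: [-0.7, 0.1, -2.7]
gripper_width: 0.679
finger_force: 25.0
```

```bash
python3 - <<'E'
from h import *
wsnap('w2');s=bot.sense();print(s['ee_pos'],s['tcp_rot'],s['gripper_width'],s['contact_force'])
a=np.radians(-12.7);M=np.array([[np.cos(a),-np.sin(a)],[np.sin(a),np.cos(a)]]);c=np.array([.579,-.1934])
W=lambda x,y,z:[*(c+M@[x,y]),z]
for n,p in dict(c=W(.035,0,.03),pp=W(.0665,.0165,.03),pm=W(.0665,-.0165,.03),mp=W(.0035,.0165,.03),mm=W(.0035,-.0165,.03),fence=W(.075,.015,.054),corner=W(.1,.105,.03),cornm=W(-.1,.105,.03)).items():print(n,proj('w2',p).round(1))
e=pix('w1',(325.5,239.5),.056);b=np.radians(-25.3);Y=np.array([-np.sin(b),np.cos(b)]);print('stop',e[:2]+.015*Y,e)
E
```

```text
[ 0.53040326 -0.25600348  0.19648358] [-2.45615894e+00 -1.95733489e+00 -2.22574777e-04] 0.6772511916882671 [ 0.47878042 -0.10654529 -3.38722568]
c [406.9 133.4]
pp [448.4 111.4]
pm [444.3 154.4]
mp [368.3 111.7]
mm [366.9 154.7]
fence [470.4 112.5]
corner [507.8 -20.6]
cornm [227.5 -19. ]
stop [0.47469522 0.1809079 ] [0.46828486 0.16734666 0.056     ]
```

View pics/w2.png

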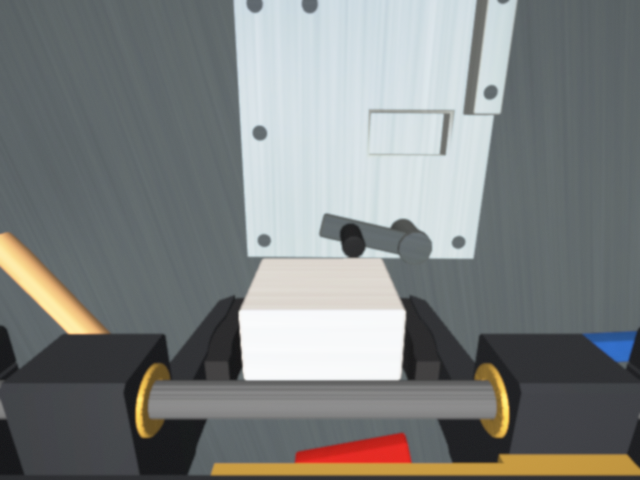

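```bash
python3 - <<'E'
from h import *
t=cv2.imread('pics/w2.png');o=np.zeros((600,800,3),np.uint8)
o[:300,:]=cv2.resize(t[95:170,345:545],(800,300),interpolation=3)
o[300:,:]=cv2.resize(t[215:290,230:430],(800,300),interpolation=3)
cv2.imwrite('pics/c2.png',o)
E
```

```text
(no output)
```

View pics/c2.png

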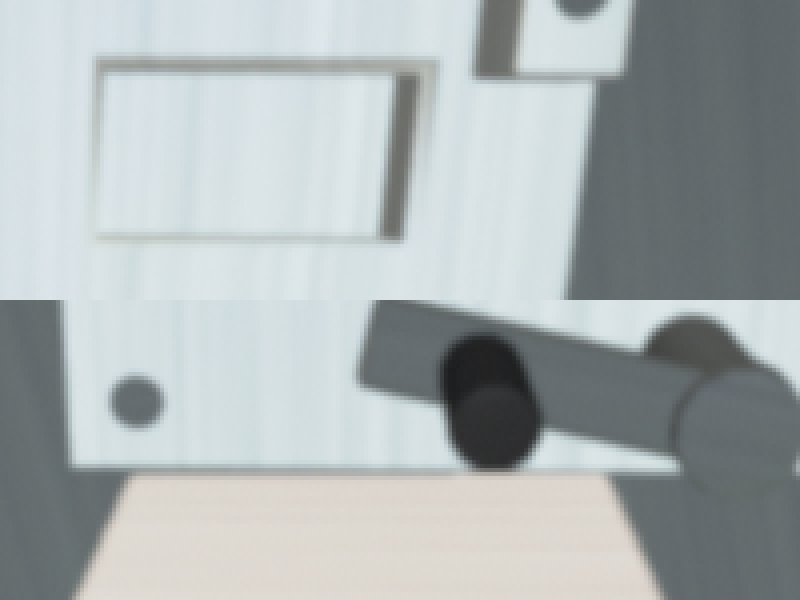

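```bash
python3 - <<'E'
from h import *
q=lambda u,v,z:pix('w2',(u,v),z)[:2]
tl,tr,bl=q(369,110,.03),q(454.25,110,.03),q(368.5,155,.03)
print('pocket',np.linalg.norm(tl-tr),np.linalg.norm(tl-bl),'c',(tr+bl)/2)
a=np.degrees(np.arctan2(*(tr-tl)[::-1]));print('yaw',a)
tip=.1965-.028
l,r=q(262,258.75,tip),q(381.75,258.75,tip);print('blk w',np.linalg.norm(l-r),np.degrees(np.arctan2(*(r-l)[::-1])))
R0=R.from_rotvec([-2.456,-1.957,0]).as_matrix()
m=(l+r)/2;v=R0.T@np.array([*(m-[.5304,-.2560]),0]);print('edge mid in tool mm',v*1e3)
print('toolx yaw',np.degrees(np.arctan2(R0[1,0],R0[0,0])))
print('fix corners -x-y',q(248,256.5,.03),'+x-y',q(474,258.5,.03),'fence', q(345+520/4,95+72/4,.054))
print('knob',q(353.75,246,.112))
E
```

```text
pocket 0.06699597692684275 0.03450899977275151 c [ 0.61608496 -0.20136538]
yaw -12.96068620846909
blk w 0.05925349482743666 -12.954729391088815
edge mid in tool mm [1.61057006e+01 3.01568435e-01 1.21995946e-02]
toolx yaw 77.09734178202706
fix corners -x-y [ 0.45943773 -0.27315478] +x-y [ 0.65465022 -0.31999882] fence [ 0.65865237 -0.19633993]
knob [ 0.55173381 -0.2566403 ]
```

Call:
drive_tool(commands=[2.5,2.5,0,0,0,0,0.1,5,5,0,0,0,0,0.1,7.0,7.1,2,0,0,0,0.1,7.0,7.1,6,0,0,0,0.1,7.0,7.1,10,0,0,0,0.1])

```text
time: 4.7
ee_pos: [0.616, -0.2024, 0.0959]
tcp_rot: [2.453, 1.96, 0.001]
contact_force: [-0.7, -0.7, -3.9]
gripper_width: 0.681
finger_force: 25.0
```

Call:
drive_tool(commands=[0,0,1,0,0,0,0.1,0,0,2,0,0,0,0.1,0,0,3,0,0,0,0.1,0,0,3.5,0,0,0,0.1,0,0,3.5,0,0,0,0.1])

```text
time: 5.2
ee_pos: [0.6155, -0.205, 0.0618]
tcp_rot: [2.456, 1.958, 0.0]
contact_force: [-0.1, 0.6, -2.4]
gripper_width: 0.675
finger_force: 25.0
```

Call:
drive_tool(commands=[0.1,0,0,0,0,0,0.1,0.1,0,0.4,0,0,0,0.1,0.1,0,0.7,0,0,0,0.1,0.1,0,0.9,0,0,0,0.1,0.1,0,0.9,0,0,0,0.1])

```text
time: 5.7
ee_pos: [0.6153, -0.2042, 0.0559]
tcp_rot: [2.455, 1.958, -0.0]
contact_force: [-11.1, 3.8, 21.5]
gripper_width: 0.682
finger_force: 25.0
```

Call:
drive_tool(commands=[0,-0.1,-0.1,0,0,0,0.1,0,-0.2,-0.1,0,0,0,0.1,0,-0.2,0.1,0,0,0,0.1,0,-0.2,0.3,0,0,0,0.1,0,-0.2,0.4,0,0,0,0.1])

```text
time: 6.2
ee_pos: [0.6138, -0.204, 0.0528]
tcp_rot: [2.453, 1.957, 0.001]
contact_force: [-14.4, 3.9, 27.9]
gripper_width: 0.688
finger_force: 25.0
```

Call:
drive_tool(commands=[0,-0.1,-0.2,0,0,0,0.1,0,-0.2,-0.2,0,0,0,0.1,0,-0.2,0,0,0,0,0.1,0,-0.2,0.2,0,0,0,0.1,0,-0.2,0.2,0,0,0,0.1])

```text
time: 6.7
ee_pos: [0.6114, -0.203, 0.0459]
tcp_rot: [-2.456, -1.958, 0.001]
contact_force: [0.4, 0.1, -2.0]
gripper_width: 0.691
finger_force: 24.4
```

Call:
drive_tool(commands=[0,0,0.3,0,0,0,0.1,0,0,0.6,0,0,0,0.1,0,0,0.8,0,0,0,0.1,0,0,1.0,0,0,0,0.1,0,0,1.0,0,0,0,0.1])

```text
time: 7.2
ee_pos: [0.6122, -0.2034, 0.0373]
tcp_rot: [2.455, 1.958, 0.001]
contact_force: [0.3, -0.6, 3.8]
gripper_width: 0.686
finger_force: 24.4
```

Call:
drive_tool(commands=[0,0,0,0,0,0,1,0,0,0,0,0,0,1,0,0,0,0,0,0,1,0,0,-3,0,0,0,1,0,0,-7,0,0,0,1])

```text
time: 7.7
ee_pos: [0.6108, -0.2027, 0.1053]
tcp_rot: [-2.453, -1.956, 0.003]
contact_force: [0.8, 0.0, 0.2]
gripper_width: 1.003
finger_force: 0.0
```

Call:
drive_tool(commands=[0,0,-4,0,0,0,-0.2,-2,-1.5,-6,0,0,0,-0.2,-5,-3.6,-6,0,0,0,-0.2,-6.6,-4.9,-6,0,0,0,-0.2,-6.6,-4.9,-5,0,0,0,-0.2])

```text
time: 8.2
ee_pos: [0.5482, -0.2583, 0.1575]
tcp_rot: [2.457, 1.954, 0.001]
contact_force: [1.0, 0.5, -0.7]
gripper_width: 0.576
finger_force: 0.0
```

```bash
python3 - <<'E'
from h import *
wsnap('w3');s=bot.sense();print(s['ee_pos'],s['tcp_rot'],s['gripper_width'],s['contact_force'])
print(proj('w3',[.5504,-.2569,.112]),proj('w3',[*s['ee_pos']]))
E
```

```text
[ 0.54841468 -0.25683557  0.15483839] [-2.45694261e+00 -1.95524152e+00  4.25702794e-04] 0.5233126170732665 [-0.31463506  0.49636032 -1.99249761]
[324.35368369 272.49057352] [320.82181179 310.18489147]
```

View pics/w3.png

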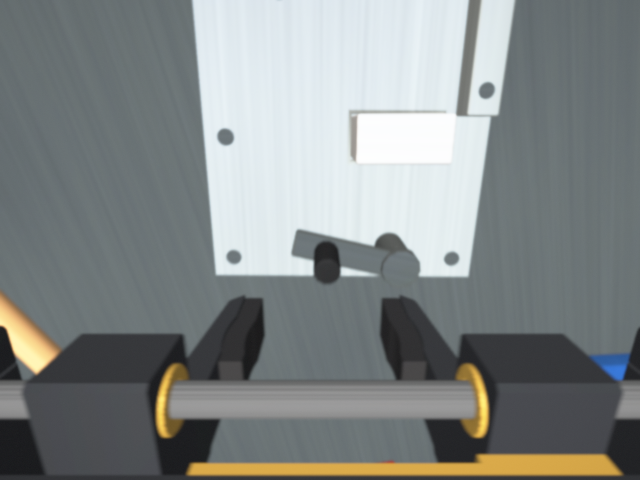

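Call:
drive_tool(commands=[0.1,0.3,1,0,0,0,-0.2,0.1,0.3,3,0,0,0,-0.2,0.1,0.3,5,0,0,0,-0.2,0.1,0.3,6.8,0,0,0,-0.2,0.1,0.3,6.8,0,0,0,-0.2])

```text
time: 8.75
ee_pos: [0.5522, -0.2546, 0.0853]
tcp_rot: [-2.451, -1.957, 0.002]
contact_force: [-0.1, -0.0, 0.7]
gripper_width: 0.403
finger_force: 0.0
```

Call:
drive_tool(commands=[0,0,0,0,0,0,-0.8,0,0,0,0,0,0,-0.8,0,0,0,0,0,0,-0.8,0,0,0,0,0,0,-0.8,0,0,0,0,0,0,-0.8], force=15)

```text
time: 9.25
ee_pos: [0.5516, -0.2557, 0.0892]
tcp_rot: [-2.455, -1.958, 0.001]
contact_force: [-5.1, 2.7, 3.6]
gripper_width: 0.175
finger_force: 15.0
```

Call:
drive_tool(commands=[0.7,0.3,0,0,0,0,-0.8,1.45,0.7,0,0,0,0,-0.8,2.1,1.25,0,0,0,0,-0.8,2.7,1.9,0,0,0,0,-0.8,3.1,2.7,0,0,0,0,-0.8])

```text
time: 9.75
ee_pos: [0.5827, -0.2273, 0.0887]
tcp_rot: [-2.446, -1.952, 0.002]
contact_force: [-12.1, 16.7, 6.1]
gripper_width: 0.176
finger_force: 15.0
```

Call:
drive_tool(commands=[0.3,0.8,0,0,0,0,-0.8,0.45,1.6,0,0,0,0,-0.8,0.5,2.1,0,0,0,0,-0.8,0.5,2.4,0,0,0,0,-0.8,0.5,2.4,0,0,0,0,-0.8])

```text
time: 10.25
ee_pos: [0.6081, -0.23, 0.0885]
tcp_rot: [-2.449, -1.954, 0.003]
contact_force: [-10.4, 9.2, 4.3]
gripper_width: 0.175
finger_force: 15.0
```

Call:
drive_tool(commands=[-0.1,0.2,0,0,0,0,-0.8,-0.2,0.4,0,0,0,0,-0.8,-0.2,0.6,0,0,0,0,-0.8,-0.2,0.6,0,0,0,0,-0.8])

```text
time: 10.65
ee_pos: [0.6105, -0.2306, 0.0882]
tcp_rot: [-2.441, -1.949, 0.008]
contact_force: [-25.3, 19.8, 13.0]
gripper_width: 0.228
finger_force: 14.9
```

Call:
drive_tool(commands=[0,-0.6,0,0,0,0,-0.2,0,-0.6,0,0,0,0,-0.2,0,-0.6,0,0,0,0,-0.2,0,-0.6,-4,0,0,0,-0.2,0,-0.6,-8,0,0,0,-0.2])

```text
time: 11.15
ee_pos: [0.6097, -0.2347, 0.169]
tcp_rot: [-2.456, -1.957, 0.001]
contact_force: [0.1, -0.3, -0.8]
gripper_width: 0.398
finger_force: 0.0
```

Call:
drive_tool(commands=[-1,0,-4,0,0,0,0.2,-3,0,-6,0,0,0,0.2,-3,0,-6,0,0,0,0.2])

```text
time: 11.45
ee_pos: [0.6036, -0.2662, 0.2319]
tcp_rot: [2.453, 1.951, 0.003]
contact_force: [0.2, 0.0, 0.5]
gripper_width: 0.597
finger_force: 0.0
```

```bash
python3 - <<'E'
from h import *
wsnap('w4');s=bot.sense();print(s['ee_pos'],s['contact_force'])
t=cv2.imread('pics/w4.png');cv2.imwrite('pics/c4.png',cv2.resize(t[80:310,180:520],(800,541),interpolation=3))
E
```

```text
[ 0.60326343 -0.26465777  0.22925112] [ 0.10934841  0.13411474 -0.31849675]
```

View pics/c4.png

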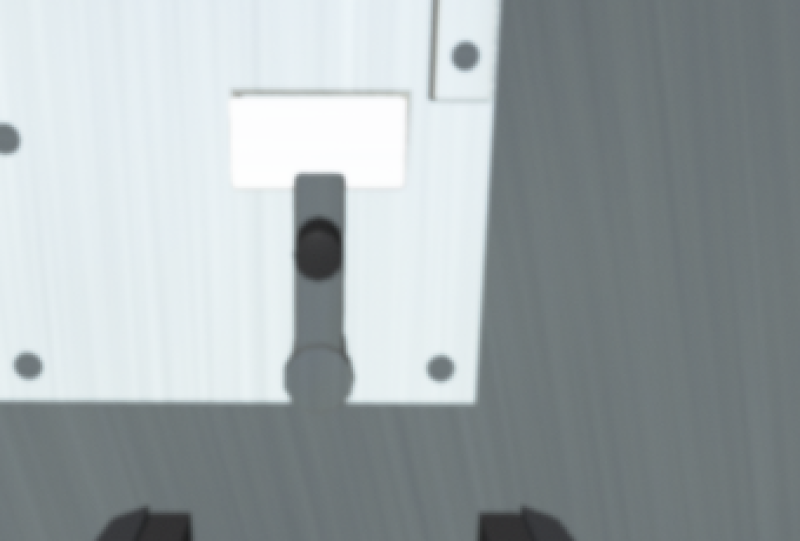

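Call:
drive_tool(commands=[4.8,-0.9,0,0,0,0,0.4,9.6,-1.8,0,0,0,0,0.4,14.4,-2.7,0,0,0,0,0.4,19.2,-3.6,0,0,0,0,0.4,24,-4.6,0,0,0,0,0.4])

```text
time: 12.0
ee_pos: [0.611, -0.0167, 0.2265]
tcp_rot: [-2.454, -1.957, 0.003]
contact_force: [1.1, -0.2, -0.2]
gripper_width: 0.698
finger_force: 0.0
```

Call:
drive_tool(commands=[4.8,-0.9,0,0,0,8,0.4,9.6,-1.8,0,0,0,16,0.4,14.4,-2.7,0,0,0,24,0.4,19.2,-3.6,0,0,0,32,0.4,23.6,-4.6,0,0,0,40,0.4])

```text
time: 12.5
ee_pos: [0.6183, 0.2239, 0.2263]
tcp_rot: [-2.98, -0.993, 0.005]
contact_force: [0.9, 0.3, 0.1]
gripper_width: 0.702
finger_force: 0.0
```

Call:
drive_tool(commands=[0,0,2,0,0,8,0.4,0,0,4,0,0,16,0.4,0,0,5,0,0,24,0.4,0,0,5,0,0,25,0.4,0,0,5,0,0,25,0.4])

```text
time: 13.0
ee_pos: [0.619, 0.2213, 0.1777]
tcp_rot: [-3.123, -0.337, 0.002]
contact_force: [-0.3, 0.1, 0.6]
gripper_width: 0.702
finger_force: 0.0
```

```bash
python3 - <<'E'
from h import *
wsnap('w5');s=bot.sense();print(s['ee_pos'],s['tcp_rot'],s['contact_force'])
a=np.radians(11.9);M=np.array([[np.cos(a),-np.sin(a)],[np.sin(a),np.cos(a)]]);c=np.array([.6195,.2193])
for p in ((.02,.006,.064),(.02,-.006,.064),(-.02,-.006,.064),(-.02,.006,.064),(.03,.03,.014),(.03,-.03,.014),(-.03,-.03,.014),(-.03,.03,.014)):print(proj('w5',[*(c+M@p[:2]),p[2]]).round(1))
t=cv2.imread('pics/w5.png');cv2.imwrite('pics/c5.png',cv2.resize(t[100:340,160:480],(800,600),interpolation=3))
E
```

```text
[0.61927282 0.22115477 0.17838068] [-3.12336448e+00 -3.37047539e-01  1.68960690e-04] [-0.08106216  0.43441833 -0.31614932]
[316.  212.6]
[332.9 212.7]
[332.  265.3]
[315.9 265.2]
[288.  186.8]
[360.3 187.3]
[357.7 255.5]
[289.4 255. ]
```

View pics/c5.png

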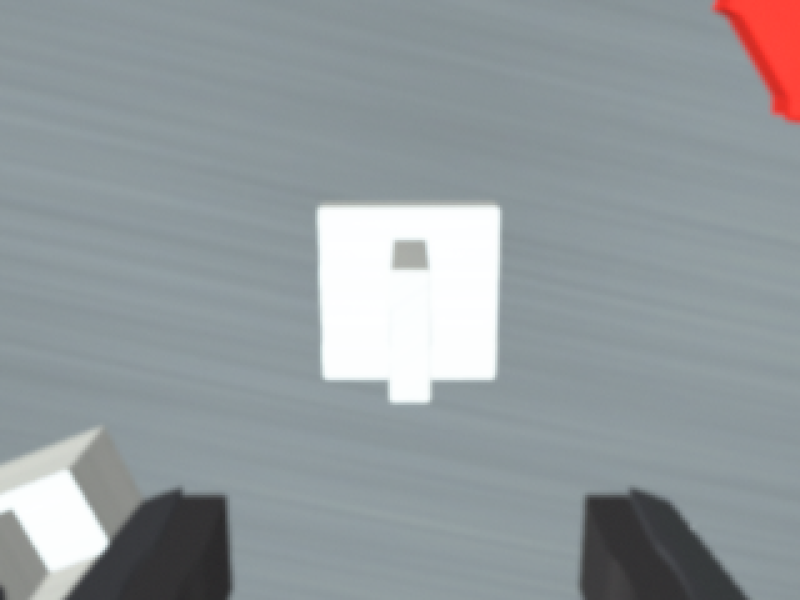

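Call:
drive_tool(commands=[0.3,0.2,4,0,0,0,0.4,0.3,0.2,8,0,0,0,0.2,0.3,0.2,12,0,0,0,0.2,0.3,0.2,14.3,0,0,0,0.2,0.3,0.2,14.3,0,0,0,0.2])

```text
time: 13.55
ee_pos: [0.6212, 0.2193, 0.0326]
tcp_rot: [3.123, 0.335, -0.009]
contact_force: [0.0, 0.5, 0.6]
gripper_width: 0.601
finger_force: 0.0
```

Call:
drive_tool(commands=[0,0,0,0,0,0,-1,0,0,0,0,0,0,-1,0,0,0,0,0,0,-1,0,0,0,0,0,0,-1,0,0,0,0,0,0,-1], force=60)

```text
time: 14.05
ee_pos: [0.6229, 0.2196, 0.0361]
tcp_rot: [-3.124, -0.332, -0.002]
contact_force: [0.0, 0.5, -0.4]
gripper_width: 0.171
finger_force: 0.0
```

Call:
drive_tool(commands=[0,0,0,0,0,0,-1,0,0,0,0,0,0,-1,0,0,0,0,0,0,-1])

```text
time: 14.35
ee_pos: [0.6228, 0.2198, 0.036]
tcp_rot: [-3.124, -0.332, -0.001]
contact_force: [-1.4, 1.4, 6.3]
gripper_width: 0.132
finger_force: 60.0
```

Call:
drive_tool(commands=[0,0,-3,0,0,0,-1,0,0,-7,0,0,0,-1,-0.4,2,-11,0,0,0,-1,-1.1,5,-14,0,0,0,-1,-1.8,8.5,-15,0,0,0,-1])

```text
time: 14.85
ee_pos: [0.6231, 0.1322, 0.1876]
tcp_rot: [3.123, 0.334, 0.004]
contact_force: [0.5, 0.8, -7.3]
gripper_width: 0.13
finger_force: 60.0
```

Call:
drive_tool(commands=[-0.8,3.8,0,0,0,0,-1,-1.6,7.6,0,0,0,0,-1,-2.5,11.4,0,0,0,0,-1,-3.3,15.2,0,0,0,0,-1,-4.1,19,0,0,0,0,-1])

```text
time: 15.35
ee_pos: [0.6218, -0.0634, 0.1837]
tcp_rot: [-3.123, -0.332, 0.006]
contact_force: [1.2, 0.6, -6.3]
gripper_width: 0.128
finger_force: 60.0
```

Call:
drive_tool(commands=[-0.6,2.8,0,0,0,7,-1,-1.2,5.6,0,0,0,14,-1,-1.8,8.3,0,0,0,21,-1,-1.8,8.3,0,0,0,25,-1,-1.8,8.3,0,0,0,25,-1])

```text
time: 15.85
ee_pos: [0.6218, -0.1474, 0.1836]
tcp_rot: [-3.12, 0.355, 0.006]
contact_force: [-0.3, 0.4, -7.1]
gripper_width: 0.129
finger_force: 60.0
```

```bash
python3 - <<'E'
from h import *
wsnap('w6');s=bot.sense();print(s['ee_pos'],s['tcp_rot'],s['contact_force'],s['gripper_width'],s['joint_positions'].round(2))
r=R.from_rotvec(s['tcp_rot']).as_matrix();print(np.degrees(np.arctan2(r[1,0],r[0,0])));print(shift([.623,-.146,.08]))
E
```

```text
[ 0.62197631 -0.14664535  0.18394171] [-3.1210932   0.35010744  0.004958  ] [ 0.05087839 -0.1628469  -6.20772598] 0.12669964082913773 [-0.42  0.58  1.12 -0.    1.45  1.38]
-12.80070002634545
[ 0.11920505 -0.07976342 10.39388616]
```

View pics/w6.png

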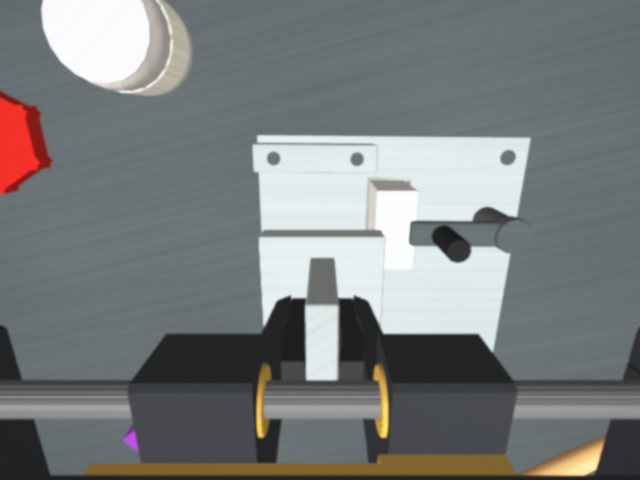

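```bash
python3 - <<'E'
from h import *
s=bot.sense();r=R.from_rotvec(s['tcp_rot']).as_matrix()
q=lambda u,v,z:(r.T@(pix('w6',(u,v),z)-s['ee_pos']))[:2]*1e3
zb=s['ee_pos'][2]-.036
print('foot',q(260,231.5,zb),q(384,231.5,zb));print('fence',q(254,170.5,.054),q(376,172,.054));print('stop',q(415,191,.066),q(376,190,.066),q(386,267,.066))
print('plate',q(258,136,.03),q(530,138,.03))
E
```

```text
foot [ 28.92289045 -30.15042139] [28.72866246 32.39818978]
fence [ 48.14200334 -48.20349068] [46.78473244 40.55536983]
stop [34.88661128 66.98753638] [35.68344346 39.36874322] [-22.79954248  49.39079958]
plate [ 71.47286129 -47.8612211 ] [ 69.33481973 161.44254502]
```

Call:
drive_tool(commands=[0,0,3,0,0,0,-1,0,0,6,0,0,0,-1,0,0,9,0,0,0,-1,0,0,10.8,0,0,0,-1,0,0,10.8,0,0,0,-1])

```text
time: 16.4
ee_pos: [0.621, -0.1452, 0.0742]
tcp_rot: [-3.12, 0.347, 0.011]
contact_force: [1.0, 0.4, -6.8]
gripper_width: 0.128
finger_force: 60.0
```

Call:
drive_tool(commands=[0,0,0.3,0,0,0,-1,0,0,0.6,0,0,0,-1,0,0,0.9,0,0,0,-1,0,0,0.9,0,0,0,-1])

```text
time: 16.8
ee_pos: [0.6226, -0.1466, 0.0686]
tcp_rot: [3.122, -0.352, 0.0]
contact_force: [-0.3, 0.3, -8.0]
gripper_width: 0.128
finger_force: 60.0
```

Call:
drive_tool(commands=[0,0,0.2,0,0,0,-1,0,0,0.4,0,0,0,-1,0,0,0.4,0,0,0,-1,0,0,0.4,0,0,0,-1])

```text
time: 17.2
ee_pos: [0.6229, -0.1468, 0.0661]
tcp_rot: [3.121, -0.352, 0.003]
contact_force: [-4.8, 0.6, 6.3]
gripper_width: 0.132
finger_force: 60.0
```

Call:
drive_tool(commands=[0.3,0.2,0,0,0,0,-1,0.6,0.4,0,0,0,0,-1,0.9,0.6,0,0,0,0,-1,1.2,0.7,0,0,0,0,-1,1.2,0.7,0,0,0,0,-1])

```text
time: 17.7
ee_pos: [0.6331, -0.1559, 0.0661]
tcp_rot: [-3.122, 0.352, -0.002]
contact_force: [-4.2, 2.8, 6.8]
gripper_width: 0.132
finger_force: 60.0
```

Call:
drive_tool(commands=[0,0.1,0,0,0,0,-1,0,0.3,0,0,0,0,-1,0,0.5,0,0,0,0,-1,0,0.5,0,0,0,0,-1])

```text
time: 18.1
ee_pos: [0.6328, -0.1604, 0.066]
tcp_rot: [-3.121, 0.352, -0.006]
contact_force: [0.4, 5.1, 4.9]
gripper_width: 0.134
finger_force: 60.0
```

Call:
drive_tool(commands=[0,0.2,0,0,0,0,-1,0,0.3,0,0,0,0,-1,0,0.3,0,0,0,0,-1])

```text
time: 18.4
ee_pos: [0.6327, -0.1618, 0.0662]
tcp_rot: [-3.119, 0.351, -0.007]
contact_force: [3.2, 11.7, 4.8]
gripper_width: 0.131
finger_force: 60.0
```

Call:
drive_tool(commands=[0.2,0,0,0,0,0,-1,0.4,0,0,0,0,0,-1,0.6,0,0,0,0,0,-1,0.6,0,0,0,0,0,-1])

```text
time: 18.8
ee_pos: [0.6348, -0.1623, 0.0663]
tcp_rot: [-3.118, 0.351, 0.009]
contact_force: [-15.8, 14.7, 17.3]
gripper_width: 0.13
finger_force: 60.1
```

Call:
drive_tool(commands=[0.1,0,-0.1,0,0,0,-1,0.3,0,-0.1,0,0,0,-1,0.3,0,-0.1,0,0,0,-1,0.3,0,-0.1,0,0,0,-1])

```text
time: 19.2
ee_pos: [0.6352, -0.1624, 0.0666]
tcp_rot: [-3.117, 0.35, 0.02]
contact_force: [-26.8, 15.2, 18.4]
gripper_width: 0.13
finger_force: 60.1
```

```bash
python3 - <<'E'
from h import *
s=bot.sense();r=R.from_rotvec(s['tcp_rot']).as_matrix();print(r.round(4),s['ee_pos'],'F tool',r.T@s['contact_force'],'tq tool',r.T@s['wrist_torque'],s['gripper_width'])
E
```

```text
[[ 0.975  -0.222  -0.0118]
 [-0.2219 -0.975   0.0066]
 [-0.013  -0.0038 -0.9999]] [ 0.63523877 -0.16243973  0.06655622] F tool [-29.73195027  -8.95394322 -17.99847242] tq tool [ 1.42757736 -4.8523974   0.26703896] 0.12974205181985007
```

Call:
drive_tool(commands=[0,0.2,0.1,-0.2,0.5,0,-1,0,0.4,0.2,-0.4,0.9,0,-1,0,0.5,0.2,-0.4,0.9,0,-1,0,0.5,0.2,-0.4,0.9,0,-1])

```text
time: 19.6
ee_pos: [0.6352, -0.1627, 0.0663]
tcp_rot: [-3.119, 0.348, -0.007]
contact_force: [-25.7, 35.8, 31.6]
gripper_width: 0.132
finger_force: 60.0
```

```bash
cat > st.py <<'E'
from h import *
s=bot.sense();r=R.from_rotvec(s['tcp_rot']).as_matrix();print(r.round(4),s['ee_pos'],'F tool',r.T@s['contact_force'],'tq tool',r.T@s['wrist_torque'],s['gripper_width'])
E
python3 st.py
```

```text
[[ 0.9754 -0.2204  0.0051]
 [-0.2204 -0.9754  0.003 ]
 [ 0.0043 -0.0041 -1.    ]] [ 0.63521189 -0.16272469  0.06633284] F tool [-32.78447963 -29.3815821  -31.60195187] tq tool [ 5.00653576 -5.42082905  0.2543488 ] 0.13203911231075743
```

Call:
drive_tool(commands=[0,0,-0.1,0,0,0,-1,0,0,-0.1,0,0,0,-1,0,0,-0.1,0,0,0,-1,0,0,-0.1,0,0,0,-1,0,0,-0.1,0,0,0,-1])

```text
time: 20.1
ee_pos: [0.6352, -0.1627, 0.0664]
tcp_rot: [-3.119, 0.348, -0.006]
contact_force: [-22.6, 34.8, 27.4]
gripper_width: 0.132
finger_force: 60.0
```

```bash
python3 st.py; python3 - <<'E'
from h import *
wsnap('w7')
s=bot.sense()
# fixture/foot check numerically: fence edge & foot edge brightness profile at foot mid column
t=cv2.imread('pics/w7.png').mean(2)
for dx in(-25,25):
  u,v=proj('w7',s['ee_pos']+R.from_rotvec(s['tcp_rot']).apply([.03,dx/1e3,.022])).round().astype(int);print(u,v,t[v-14:v+15,u].astype(int).tolist())
E
```

```text
[[ 0.9754 -0.2203  0.0044]
 [-0.2203 -0.9754  0.0031]
 [ 0.0036 -0.004  -1.    ]] [ 0.63519156 -0.16274923  0.0663974 ] F tool [-29.64641356 -29.08432897 -27.37993346] tq tool [ 4.86407528 -5.01984681  0.19058258] 0.13167268723420017
268 237 [236, 236, 235, 235, 235, 235, 235, 236, 236, 236, 237, 236, 236, 236, 236, 236, 236, 236, 237, 239, 240, 238, 239, 239, 240, 240, 240, 239, 239]
375 237 [237, 237, 237, 237, 237, 237, 237, 237, 238, 238, 238, 239, 239, 238, 238, 238, 237, 237, 238, 236, 233, 230, 233, 238, 239, 240, 240, 240, 239]
```

Call:
drive_tool(commands=[0.1,0,-0.1,0,0.1,0,-1,0.2,0.1,-0.2,0,0.2,0,-1,0.2,0.1,-0.2,0,0.2,0,-1,0.2,0.1,-0.2,0,0.2,0,-1,0.2,0.1,-0.2,0,0.2,0,-1])

```text
time: 20.65
ee_pos: [0.6353, -0.163, 0.0666]
tcp_rot: [-3.117, 0.347, -0.003]
contact_force: [-25.5, 37.5, 20.3]
gripper_width: 0.132
finger_force: 60.1
```

```bash
python3 st.py
```

```text
[[ 0.9755 -0.22    0.0027]
 [-0.2201 -0.9755  0.0053]
 [ 0.0014 -0.0058 -1.    ]] [ 0.63532813 -0.16298959  0.06659685] F tool [-33.05423116 -31.06841984 -20.17589954] tq tool [ 5.22523489 -5.56463542  0.19315292] 0.13227979369451734
```

Call:
drive_tool(commands=[0,0,0,-0.3,0,0,-1,0,0,0,-0.3,0,0,-1,0,0,0,-0.3,0,0,-1,0,0,0,-0.3,0,0,-1,0,0,0,-0.3,0,0,-1])

```text
time: 21.15
ee_pos: [0.6353, -0.163, 0.0666]
tcp_rot: [-3.122, 0.348, -0.002]
contact_force: [-25.0, 36.9, 19.7]
gripper_width: 0.132
finger_force: 60.2
```

```bash
python3 st.py; python3 -c "
from cell import bot
print(bot.sign_off())"
```

```text
[[ 9.754e-01 -2.202e-01  1.500e-03]
 [-2.202e-01 -9.754e-01  3.000e-04]
 [ 1.400e-03 -6.000e-04 -1.000e+00]] [ 0.63531428 -0.16303177  0.06661776] F tool [-32.47494944 -30.46763579 -19.71418451] tq tool [ 5.32523485 -5.63331033  0.22335809] 0.13158399533696447
the job is handed in; nothing more can be done
None
```

The job is handed in at 21 s: the stop block is home in the pocket, the lever is shut over it, and the bracket is held flat in the corner, pressed with about 30 N against both the fence and the stop block; those contacts are judged from forces and movement, with no final picture viewed.

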